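Let an inked roller run out of its chute and catch it on the sprung buffer

ROBOT

A 7-joint arm with a two-finger parallel gripper is mounted at the origin on the work surface. World frame = base frame: x ahead of the robot, y to its left, z up, the work surface at z = 0. Lengths are in m, angles in rad, forces in N, time in s.
With the tool pointing down it reaches from about 0.35 to 0.9 m from the base axis. Payload 19.9 kg.
Tool frame: the origin (TCP) lies on the centre line of the jaws, within the pads' length; the fingertips stand 17 mm ahead of it and the grasp point (between the pads) lies 2 mm behind it (finger_overhang is the distance from the TCP to the fingertips, in m); z points along the fingers, y is the line along which they close (so a half turn about z gives the same grasp; the last joint's range is limited). The gripper opens to 85 mm and grips with 20 to 120 N. Pads are 22 mm wide; open, the fingers measure 114 mm over their backs; the gripper's body (76 mm by 85 mm) begins 54 mm behind the grasp point. The pads swing forward as they close: fully open they stand 13 mm farther back than shut.
Start: joints at [1.079, 0.417, -0.01, 1.614, 0.005, 1.111, -0.053], TCP at [0.272, -0.563, 0.214] pointing down, gripper open.
Joint ranges: [-2.81, 2.81], [-0.39, 2.02], [-1.27, 1.25], [0.06, 2.57], [-1.19, 4.33], [0.19, 2], [-2.82, 2.82]. Speed limits (rad/s): [1.89, 1.89, 2.39, 2.39, 3.01, 3.01, 3.01].

INTERFACE

Orientations are given as a unit quaternion [x, y, z, w].
In Python, from station import * gives the robot as it stands.
- The arm moves only by the tool jog_arm, never from a script. Its argument "rows" is a list of rows, each a list of 3 entries, a list of its own where there are three numbers: the turn, a rotation vector about the world's x, y, z normalised to -1 to 1, where 1 is pi rad, then the shift along the world's x, y, z normalised to -1 to 1, where 1 is 0.15 m, then the opening, from 0 (shut) to 1 (fully open). A call has 1 to 8 rows; each row shifts and turns the commanded pose from where the row before left it; what a row does not reach is not made up. A row lasts 1/8 s, in which the tool goes at most 62.5 mm and 10.7 degrees, less where a joint would pass 70% of its speed; a pose out of reach is approached as far as the arm can. A call with a number of a shift or a turn outside -1 to 1 is refused whole. A call with a gripper value outside its range is refused whole. The fingers move at their own pace and stop on an object; the grip force is fixed at half the most. Time passes only in rows, so rows that do not move let the fingers close. It gives the time, the measured TCP pose, the force, the opening and the grip force at its end, in the units of the state.
- observe(): the state, without advancing time (a new reading comes with each control period).
- grab_frame(name): name is "scene" or "side" or "wrist"; returns the picture (384x512x3 uint8, red, green, blue); there is no depth.
- get_calibration(name): a dict with "fov_y" (degrees; the focal length in pixels is half the picture's height over the tangent of half this angle, whatever the lens; pixels are square), "cx", "cy" (the principal point, pixels), "rvec" (rotation vector, rad) and "tvec" (3), from world to camera coordinates, as OpenCV has them. Camera axes: x right, y down, z forward; pixel columns grow to the right and rows downward; lengths in m; the calibration is good to about 2 mm. A picture is of the moment at which its call begins: read the wrist's pose just before it. get_calibration takes no time and is no camera call; for the wrist camera it gives the pose at the moment of the call.
- finish_job(): hands the job in; it is judged then, once.
Trained networks look in the newest picture that a camera, given by its name, has taken for a name from the list of things; names that differ only in an ending like _2 or _b are one class to them, and where a whole thing is asked for, a point or a joint stands for the part that bears it (a point fixed in the world has none). Each returns a list of dicts, best first, with "score" (0 to 1); they miss things now and then, are a little off and sometimes report something else, mostly with a low value. They report only what shows in the picture. A call takes as long as a camera call.
- spot_in(camera, name): "uv" ([column, row] in pixels, amid what is visible of it).
- silhouettes(camera, name): "pixels" (384x512 bool, what is visible of it) and "uv" ([column, row] in pixels, amid what is visible of it).
- tip_of(camera, name): "uv" ([column, row] in pixels: a listed point, or the origin of a listed thing).
The state is a dict: "t": time; "qpos": joint angles; "qd": joint speeds; "joint_torque": joint torques, N m; "position": TCP position; "ee_rot": TCP orientation; "wrist_force": force on the tool from outside, world axes, zero at the start; "ft_torque": the same for the moment, N m; "grip_width": opening from 0.0 (shut) to 1.0 (fully open); "finger_force": force on a finger pad.
Only numpy, scipy, OpenCV 4.12 (cv2) and the standard library are available. Lean on these libraries where they do the work, as an engineer would, in place of code of your own. Each camera call takes 0.05 s, during which the arm holds its last target. There are 200 camera calls.

TASK

Draw the stop pin right out so that the freshly inked roller rolls down the chute by itself, and catch it with the buffer slide: take the slide by its handle, run along with the roller so that it settles gently on the sprung buffer, which must never be pressed in by more than 10 mm, and slow it almost to a stop well before the lower end. Then ease it down to the lower end of the slide's travel and let go, without touching the roller. Leave the pin drawn and everything else where it is.

Things in the scene. Friction and masses are not known exactly. Their poses are not given: they have to be found in the camera images.
- chute: Fixed plywood chute, frame level: origin on the table on its centre line, y down along it (the roller rolls to +y), x across, z up; y from -300 to 385 mm. Floor top at z = 30 mm + 0.029 x (350 mm - y). 110 mm wide between side rails 25 mm high. From y = -300 to 0 mm clear sides and a flat clear cover close it (top 104 mm above the floor, 140 mm wide outside); from there it is open above.
- cover_exit (a point): Middle of the chute's floor at the lower edge of the clear cover, where the open part begins (chute x = 0, y = 0).
- roller: Ink roller lying across the chute: dark rubber with steel end discs, 80 mm in diameter, 100 mm long, 0.8 kg (0.68 to 0.96). Origin at its middle, x its axis. Starts at chute y = -216 mm, on the pin. Let go, it gains about 0.11 m/s each second; a light dust flap under the cover may slow it a little. It leaves the cover at 0.10 to 0.23 m/s and leans on the buffer with its middle 40 mm from the face.
- stop_pin (a joint): Round 12 mm steel pin across the chute through its robot-side wall, at chute y = -170 mm, 40 mm above the floor; the roller leans on it. 0 m = fully in (tip 8 mm short of the centre line); drawn towards chute -x, up to 0.065 m, and lets the roller go at about 0.045 m. Friction of 1.5 N keeps it where it is left.
- pin_knob (a point): Grip point on the pin's upright handle, a 16 mm round post outside the robot-side wall (103 mm from the chute's centre line with the pin in). Its flat top is 20 mm above the point; the post reaches 60 mm down from the point. Moves with the pin.
- slide (a joint): Buffer slide: aluminium bridge over the chute's side rails (150 mm wide, top 62 mm above the floor), moved by hand along the open part. 0 m = upper end of its travel (relaxed buffer face at chute y = 60 mm), 0.24 m = lower end (face at y = 300 mm). Friction of 3 N keeps it where it is left.
- slide_handle (a point): Grip point on the slide's handle, a 16 mm round upright post on the chute's centre line, 45 mm down the chute from the relaxed buffer face and 105 mm above the floor. The post's top is 20 mm above the point; the bridge's top is 43 mm below it. Moves with the slide.
- buffer (a joint): How far the grey buffer plate is pressed into the slide: 0 m = relaxed, 0.028 m = fully in. Spring of 80 N/m, little damping; it must stay below 0.010 m. The plate (96 mm wide, 50 mm high, centred 40 mm above the floor) stands across the chute, upright to its floor, on the slide's upper side.
- buffer_face (a point): Middle of the buffer plate's face that looks up the chute and meets the roller, 40 mm above the floor. Moves with the slide and the plate.
- brush_jar: White ceramic jar with brushes, 76 mm wide, 240 mm high with the brushes; origin under its centre. Leave alone.
- plant_pot: Small plant in a terracotta pot, 78 mm wide; origin under its centre. Leave alone.
- paint_tube: Paint tube lying on the table between robot and chute, about 105 mm long, 16 mm high; origin under its middle. Leave alone.
- paint_tube_b: Paint tube lying beyond the chute, about 105 mm long, 16 mm high; origin under its middle. Leave alone.
- tape_roll: Cardboard tape roll lying flat, 90 mm wide, 24 mm high; origin under its centre. Leave alone.
- medium_jar: Closed jar of painting medium, 60 mm wide, 110 mm high; origin under its centre. Leave alone.

How it is judged:
By the outcome, as a careful person would: the job done as asked, in the order asked, and still so for the second after the job is handed in, with the robot touching nothing.
It also fails if it takes over 45 s, if anything falls off the work surface, if the arm or the gripper's body presses on something with over 40 N, if the wrist force passes 120 N, or if a joint passes its speed limit or range.

## Working session

There is one attempt and no reset: what is moved stays moved. The work goes in short steps, Python scripts to look and compute and a tool call to move; the robot and the scene stay as the last step left them, time stands still between calls to the robot, and variables do not carry over. Pictures are saved under pics/ and viewed, at most 10 in all, crops included, and the job is handed in when it is done.

Besides the shell and the picture viewer there is one more tool, called after ">>>" in YAML: its name, and indented under it one key for each argument. jog_arm: Moves the arm, as the interface text tells. Its arguments: {"type":"object","properties":{"rows":{"type":"array","items":{"type":"array"}}},"required":["rows"]}

```bash
ls; mkdir -p pics
python3 - <<'E'
from station import *
import cv2,numpy as np
s=observe();print(s)
a=grab_frame("scene");b=grab_frame("side")
cv2.imwrite("pics/a.png",np.hstack([a])[:,:,::-1]);cv2.imwrite("pics/b.png",b[:,:,::-1])
for c in("scene","side"):
  print(c,get_calibration(c))
  for n in("cover_exit","slide_handle","pin_knob","buffer_face","chute","roller"):
    print(n,[(np.round(d["uv"],1),round(d["score"],2)) for d in tip_of(c,n)[:2]])
E
```

```text
pics
{'t': 0.0, 'qpos': array([ 1.07851602,  0.41798221, -0.01032646,  1.61417614,  0.00470463,
        1.11069251, -0.05304287]), 'qd': array([ 0.00044522,  0.00042629, -0.00109504,  0.00028826, -0.00157075,
       -0.00026395,  0.00214313]), 'joint_torque': array([ 6.16367724e-04, -8.64443922e+01,  6.77925088e-01, -4.34907854e+01,
        1.89151423e-02,  7.50755193e-03, -1.99658939e-05]), 'position': array([ 0.27213198, -0.56223438,  0.21335421]), 'ee_rot': array([ 9.74708043e-01,  2.23481208e-01, -1.79764861e-04, -5.90361607e-04]), 'wrist_force': array([ 0.30002856, -0.25848876,  0.02400003]), 'ft_torque': array([-0.01842699,  0.02485836,  0.02746193]), 'finger_force': 0.0, 'grip_width': 1.0050290297051465}
scene {'fov_y': 56.070355940829074, 'cx': 254.68969162421084, 'cy': 192.07501815851936, 'rvec': array([ 1.99425372,  1.35610924, -0.60930193]), 'tvec': array([-0.19296957, -0.29570058,  1.66694622])}
cover_exit [(array([247.7, 206.6]), 0.61)]
slide_handle [(array([295.4, 168.8]), 0.74), (array([349.3, 155. ]), 0.45)]
pin_knob [(array([327.5, 242.7]), 0.54), (array([189. , 173.1]), 0.41)]
buffer_face [(array([284.9, 183.8]), 0.47), (array([347.5, 154.4]), 0.25)]
chute [(array([244.5, 210.4]), 0.95)]
roller []
side {'fov_y': 53.6890157298829, 'cx': 251.62544232377687, 'cy': 186.86068366161615, 'rvec': array([ 0.68120145, -2.50709343,  1.2591689 ]), 'tvec': array([0.49520815, 0.2525562 , 1.06698915])}
cover_exit [(array([261. , 200.7]), 0.77)]
slide_handle [(array([230.7, 202.8]), 0.74)]
pin_knob [(array([313.6, 157.4]), 0.45)]
buffer_face [(array([237.8, 211.9]), 0.45)]
chute [(array([201.6, 194.8]), 0.66)]
roller [(array([207.7, 344.3]), 0.64)]
```

View pics/a.png

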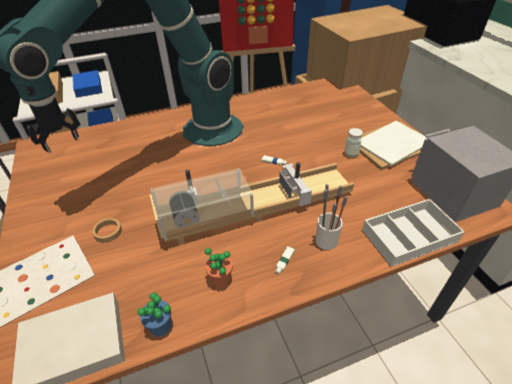

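View pics/b.png

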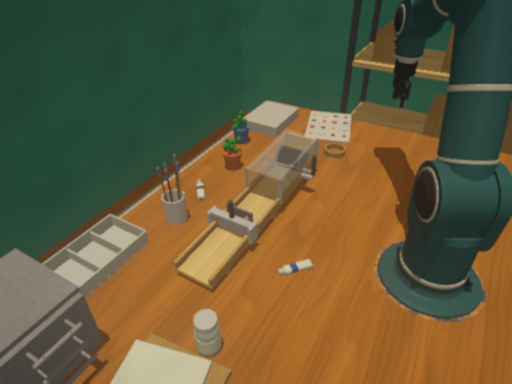

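```bash
cat > h.py <<'E'
from station import *
import cv2,numpy as np
from scipy.optimize import least_squares
def proj(c,P,cal=None):
  k=cal or get_calibration(c); f=192/np.tan(np.radians(k["fov_y"]/2))
  K=np.array([[f,0,k["cx"]],[0,f,k["cy"]],[0,0,1.]])
  return cv2.projectPoints(np.float64(P).reshape(-1,1,3),np.float64(k["rvec"]),np.float64(k["tvec"]),K,None)[0][:,0]
fl=lambda y:.03+.029*(.35-y)
def model(s):
  return {"cover_exit":(0,0,fl(0)),"slide_handle":(0,.105+s,fl(.105+s)+.105),"buffer_face":(0,.06+s,fl(.06+s)+.04),"pin_knob":(-.103,-.17,fl(-.17)+.04)}
def W(p,P):
  c,s=np.cos(p[2]),np.sin(p[2]);P=np.atleast_2d(P)
  return np.c_[p[0]+c*P[:,0]-s*P[:,1],p[1]+s*P[:,0]+c*P[:,1],P[:,2]]
E
python3 - <<'E'
from h import *
ob={"scene":{"cover_exit":(247.7,206.6),"slide_handle":(295.4,168.8),"buffer_face":(284.9,183.8),"pin_knob":(189,173.1)},
"side":{"cover_exit":(261,200.7),"slide_handle":(230.7,202.8),"buffer_face":(237.8,211.9)}}
cal={c:get_calibration(c) for c in ob}
def res(p,full=False):
  m=model(p[3]);r=[]
  for c in ob:
    for n in ob[c]: r.append(proj(c,W(p,m[n]),cal[c])[0]-ob[c][n])
  return np.ravel(r)
best=min((least_squares(res,[.6,0,t,0.02],loss="soft_l1") for t in(0,.5,-.5,3)),key=lambda r:r.cost)
p=best.x;print(p,best.cost);print(res(p).reshape(-1,2).round(1))
for c in ob:
  im=grab_frame(c)[:,:,::-1].copy()
  for x in(-.055,.055):
    q=proj(c,W(p,[(x,y,fl(y)+.025) for y in(-.3,0,.385)]),cal[c]);cv2.polylines(im,[np.int32(q*8)],False,(0,0,255),1,16,3)
  for n,P in model(p[3]).items():cv2.circle(im,np.int32(proj(c,W(p,P),cal[c])[0]),2,(0,255,0),-1)
  cut=im[130:260,130:380] if c=="scene" else im[110:300,160:340]
  cv2.imwrite(f"pics/o_{c}.png",cv2.resize(cut,None,fx=3,fy=3,interpolation=2))
E
```

```text
[ 0.5528013  -0.03132864 -0.0549945   0.07158795] 21.851867538339892
[[-0.  -4.7]
 [ 1.   0.2]
 [-1.5  2. ]
 [ 3.  11.3]
 [ 1.2 -1.6]
 [-0.8  0.9]
 [ 1.7  0. ]]
```

View pics/o_scene.png

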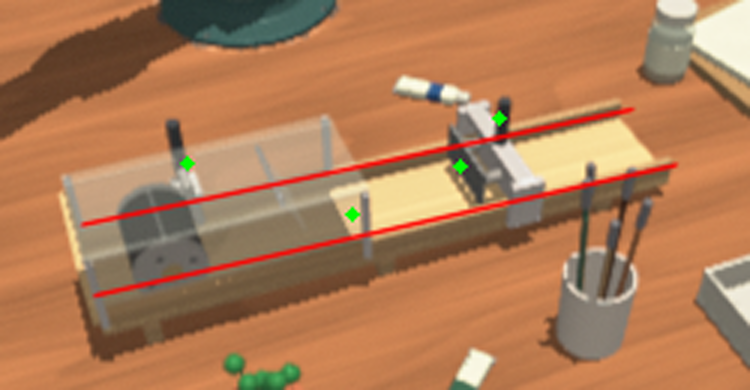

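View pics/o_side.png

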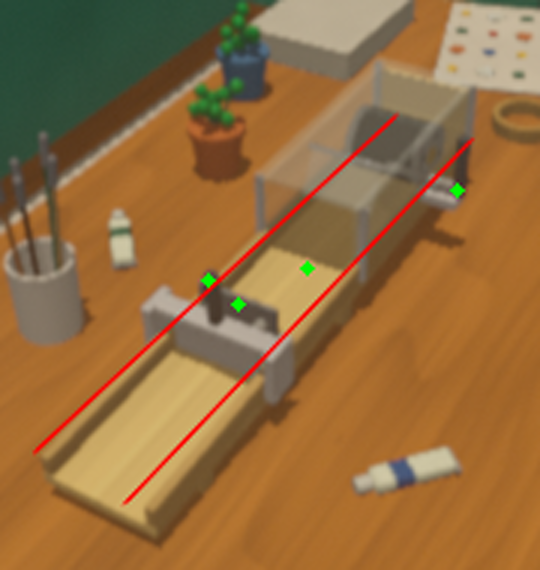

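```bash
cat > fit.py <<'E'
from h import *
o={"scene":(130,130),"side":(160,110)}
# name -> (scene crop, side crop)
C=lambda x,y,h:(x,y,fl(y)+h)
man=[(C(-.07,0,.104),(327,118),(362,212)),(C(.07,0,.104),(366,193),(258,180)),(C(-.07,-.3,.104),(67,178),(473,88)),(C(.07,-.3,.104),(90,262),(379,65)),
(C(.055,.385,0),(657,160),(55,478)),(C(-.055,.385,0),(622,120),None)]
O=[]
for P,a,b in man:
  for c,q in(("scene",a),("side",b)):
    if q:O.append((c,lambda p,P=P:P,np.array(q)/3+o[c]))
H=lambda p:C(0,.105+p[3],.105);F=lambda p:C(0,.06+p[3],.04);T=lambda p:C(0,.105+p[3],.125);KT=lambda p:C(-.103-p[5],-.17,p[4]+.02)
O+=[("scene",H,(295.4,168.8)),("side",H,(230.7,202.8)),("scene",F,(284.9,183.8)),("side",F,(237.8,211.9)),
("scene",T,np.array((504,100))/3+o["scene"]),("side",T,np.array((208,273))/3+o["side"]),
("scene",KT,np.array((174,123))/3+o["scene"]),("side",KT,np.array((462,142))/3+o["side"])]
cal={c:get_calibration(c) for c in o}
res=lambda p:np.ravel([proj(c,W(p,f(p)),cal[c])[0]-q for c,f,q in O])
r=least_squares(res,[.55,0,0,.05,.1,0],loss="soft_l1");p=r.x
E
python3 - <<'E'
from fit import *
print(p.round(4),r.cost);print(res(p).reshape(-1,2).round(1))
print("handle",W(p,H(p)),"knob",W(p,C(-.103,-.17,p[4])))
E
```

```text
[ 0.5551 -0.0318 -0.0061  0.0777  0.0845  0.0069] 27.542121090793586
[[ 0.8 -2. ]
 [ 0.1 -0.7]
 [ 2.3 -0.8]
 [-2.5 -2.1]
 [-1.7 -1.6]
 [ 0.8 -1.9]
 [-1.9  0.5]
 [-1.5 -2.9]
 [ 3.2  3.3]
 [-2.1  0. ]
 [-0.5 -1.2]
 [ 1.8 -1.3]
 [-0.1  2.7]
 [-0.5  0.9]
 [ 1.8  1.5]
 [-0.4 -0.4]
 [ 0.9 -0.8]
 [-0.   0.2]
 [ 0.1 -0.1]]
handle [[0.55617535 0.15092838 0.13985211]] knob [[ 0.45102523 -0.20112245  0.12960965]]
```

```bash
cat >> h.py <<'E'
def onplane(c,uv,z):
  return least_squares(lambda q:proj(c,[(q[0],q[1],z)])[0]-uv,[.6,0]).x
def prof(c,p,im,x=.05,h=.04,ys=np.arange(-.29,.37,.01)):
  g=im.astype(float).mean(2);q=proj(c,W(p,[(x,y,fl(y)+h) for y in ys]))
  return ys,np.array([g[int(v)-1:int(v)+3,int(u)-1:int(u)+3].mean() for u,v in q])
E
python3 - <<'E'
from fit import *
im=grab_frame("scene")
ys,g=prof("scene",p,im);print(dict(zip((ys*1000).round().astype(int).tolist(),g.round().astype(int).tolist())))
for n in("brush_jar","plant_pot","paint_tube","medium_jar","tape_roll"):
  for d in tip_of("scene",n)[:2]: print(n,d["score"],onplane("scene",d["uv"],0))
print([(d["uv"],d["score"]) for d in spot_in("scene","roller")])
s=[(d["uv"],d["score"]) for d in spot_in("scene","stop_pin")];print(s)
E
```

```text
{-290: 113, -280: 113, -270: 112, -260: 107, -250: 100, -240: 98, -230: 97, -220: 92, -210: 95, -200: 102, -190: 101, -180: 110, -170: 118, -160: 117, -150: 117, -140: 117, -130: 117, -120: 117, -110: 117, -100: 117, -90: 117, -80: 117, -70: 117, -60: 117, -50: 117, -40: 117, -30: 124, -20: 176, -10: 163, 0: 149, 10: 206, 20: 208, 30: 208, 40: 209, 50: 208, 60: 208, 70: 209, 80: 209, 90: 208, 100: 209, 110: 179, 120: 137, 130: 83, 140: 126, 150: 137, 160: 106, 170: 129, 180: 189, 190: 219, 200: 225, 210: 216, 220: 211, 230: 212, 240: 213, 250: 213, 260: 214, 270: 184, 280: 167, 290: 208, 300: 213, 310: 214, 320: 214, 330: 214, 340: 213, 350: 185, 360: 136}
brush_jar 0.66 [0.78369341 0.16235959]
plant_pot 0.69 [ 0.79387874 -0.21129099]
paint_tube 0.77 [0.78819709 0.00537234]
paint_tube 0.57 [ 0.27774679 -0.18752358]
medium_jar 0.55 [0.40331982 0.46682832]
tape_roll 0.81 [ 0.46200291 -0.51003313]
[]
[([188.9, 173.5], 0.51)]
```

>>> jog_arm:
  rows:
    - [[0, 0, -0.048], [0.146, 0.366, 0], 1]
    - [[0, 0, -0.048], [0.146, 0.366, 0], 1]
    - [[0, 0, -0.047], [0.146, 0.366, 0], 1]
    - [[0, 0, 0], [0.146, 0.366, 0], 1]
    - [[0, 0, 0], [0.146, 0.366, 0], 1]
    - [[0, 0, 0], [0.146, 0.366, 0], 1]
    - [[0, 0, 0], [0.146, 0.366, 0], 1]
    - [[0, 0, 0], [0.146, 0.366, 0], 1]

```text
t: 2.2
position: [0.448, -0.1215, 0.2143]
ee_rot: [1.0, 0.001, 0.0, 0.0]
wrist_force: [1.4, 0.6, 0.7]
grip_width: 1.0
finger_force: 0.0
```

>>> jog_arm:
  rows:
    - [[0, 0, 0], [0.146, 0.366, 0], 1]
    - [[0, 0, 0], [0.146, 0.366, 0], 1]
    - [[0, 0, 0], [0.146, 0.366, 0], 1]
    - [[0, 0, 0], [0.146, 0.366, 0], 1]
    - [[0, 0, 0], [0.136, 0.34, 0], 0.7]
    - [[0, 0, 0], [0, 0, 0], 0.7]

```text
t: 2.95
position: [0.5557, 0.1516, 0.2137]
ee_rot: [1.0, 0.003, -0.0, -0.001]
wrist_force: [-0.8, 0.1, -0.6]
grip_width: 0.702
finger_force: 0.0
```

Run:
```python
from fit import *
print(observe()["position"])
im=grab_frame("wrist")[:,:,::-1].copy()
k=get_calibration("wrist")
for n in("slide_handle",):
  print([(d["uv"],d["score"]) for d in tip_of("wrist",n)])
for P in(H(p),T(p)): print(proj("wrist",W(p,P),k))
cv2.circle(im,np.int32(proj("wrist",W(p,T(p)),k)[0]),3,(0,255,0),-1)
cv2.imwrite("pics/w.png",im)
```

```text
[0.55565935 0.15159412 0.21365065]
[([255.5, 193.1], 0.84)]
[[255.70002106 191.61631743]]
[[255.38236814 198.94410325]]
```

View pics/w.png

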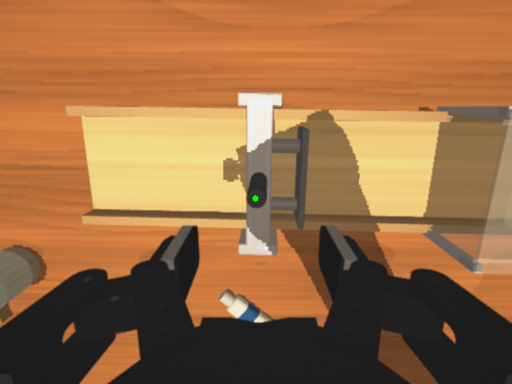

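Run:
```python
from fit import *
im=grab_frame("wrist");k=get_calibration("wrist")
g=cv2.cvtColor(im,cv2.COLOR_RGB2HSV)[:,:,0:3].astype(float)
gray=im.astype(float).mean(2)
# inner floor boundary: strongest vertical gradient near top (rows 105-130) and bottom (205-230)
for u in(100,140,180,220,310,350,390,420):
  d=np.diff(cv2.GaussianBlur(gray,(3,3),0)[:,u-2:u+3].mean(1))
  print(u,"top",[(r,round(d[r])) for r in range(100,130) if abs(d[r])>9],"bot",[(r,round(d[r])) for r in range(203,240) if abs(d[r])>9])
for x,h in((.055,.025),(.055,0),(-.055,.025),(-.055,0)):
  q=proj("wrist",W(p,[(x,y,fl(y)+h) for y in(.36,.25,.08,.02)]),k);print(x,h,q.round(1).tolist())
```

```text
100 top [(105, 13), (106, 16), (116, 10)] bot [(207, -12), (208, -34), (209, -40), (210, -22), (215, 27), (216, 34), (217, 16), (224, -12), (225, -9)]
140 top [(105, 10), (106, 17), (107, 15)] bot [(208, -19), (209, -42), (210, -37), (211, -13), (215, 14), (216, 30), (217, 31), (218, 14), (225, -14)]
180 top [(106, 17), (107, 20), (108, 10)] bot [(209, -21), (210, -45), (211, -37), (212, -9), (216, 17), (217, 32), (218, 29), (219, 12), (225, -16), (226, -20), (227, -15)]
220 top [(106, 15), (107, 21), (108, 15)] bot [(209, -11), (210, -33), (211, -42), (212, -23), (217, 20), (218, 33), (219, 26), (220, 9), (226, -13), (227, -16)]
310 top [(107, 13), (108, 18), (109, 10), (112, -16), (113, -25), (114, -19)] bot [(212, -11), (213, -12)]
350 top [(108, 12), (109, 18), (110, 10)] bot [(213, -13), (214, -12), (236, -11), (237, -12)]
390 top [(108, 10), (109, 17), (110, 10)] bot [(213, -21), (214, -45), (215, -37), (216, -10), (220, 11), (221, 28), (222, 31), (223, 14), (230, -10)]
420 top [(104, -11), (105, -21), (106, -15), (108, 22), (109, 33), (110, 22)] bot [(210, -13), (214, -21), (215, -25), (216, -14), (221, 15), (222, 28), (223, 24), (230, -13), (231, -19)]
0.055 0.025 [[82.7, 116.7], [188.5, 117.6], [356.1, 119.0], [416.6, 119.5]]
0.055 0 [[95.4, 116.0], [193.6, 116.8], [349.0, 118.1], [404.9, 118.6]]
-0.055 0.025 [[96.7, 216.9], [193.7, 218.6], [347.1, 221.3], [402.3, 222.3]]
-0.055 0 [[107.5, 209.6], [198.1, 211.1], [341.1, 213.6], [392.5, 214.4]]
```

>>> jog_arm:
  rows:
    - [[0, 0, 0], [0, 0, -0.25], 0.6]
    - [[0, 0, 0], [0, 0, -0.25], 0.5]
    - [[0, 0, 0], [0, 0, 0], 0]
    - [[0, 0, 0], [0, 0, 0], 0]
    - [[0, 0, 0], [0, 0, 0], 0]
    - [[0, 0, 0], [0, 0, 0], 0]

```text
t: 3.85
position: [0.5555, 0.1468, 0.1398]
ee_rot: [1.0, 0.001, 0.0, 0.0]
wrist_force: [-6.1, -4.0, -1.2]
grip_width: 0.125
finger_force: 59.7
```

>>> jog_arm:
  rows:
    - [[0, 0, 0], [0, -0.1, 0], 0]
    - [[0, 0, 0], [-0.002, -0.13, 0], 0]
    - [[0, 0, 0], [-0.002, -0.13, 0], 0]
    - [[0, 0, 0], [0, -0.07, 0], 0]
    - [[0, 0, 0], [0, 0, 0], 0]

```text
t: 4.47
position: [0.5551, 0.0822, 0.1413]
ee_rot: [1.0, 0.0, 0.001, 0.0]
wrist_force: [-14.3, -2.2, 22.0]
grip_width: 0.12
finger_force: 63.9
```

Run:
```python
from fit import *
s=observe();print(s["t"],s["position"],s["wrist_force"],s["grip_width"])
im=grab_frame("scene");cv2.imwrite("pics/s2.png",cv2.resize(im[110:260,130:380,::-1],None,fx=3,fy=3,interpolation=2))
```

```text
4.475 [0.55513454 0.08223146 0.14125689] [-14.25123751  -2.18358164  21.97043236] 0.12045116816296884
```

View pics/s2.png

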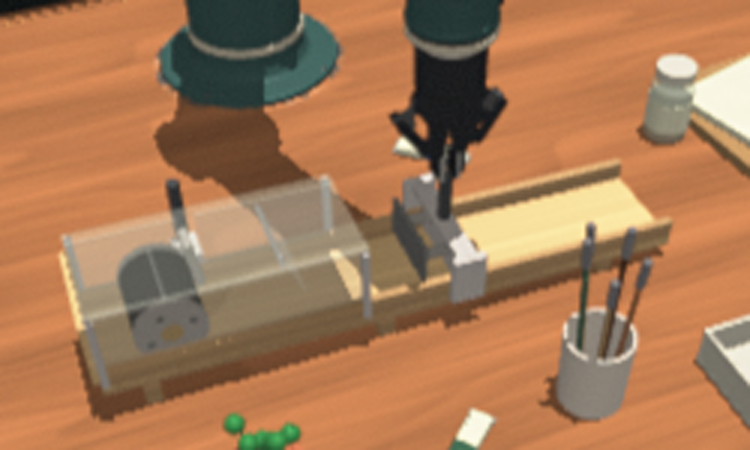

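>>> jog_arm:
  rows:
    - [[0, 0, 0], [0, 0, 0], 0.5]
    - [[0, 0, 0], [0, 0, 0], 0.5]
    - [[0, 0, 0], [0, 0, 0.25], 0.5]
    - [[0, 0, 0], [0, 0, 0.2], 0.5]
    - [[0, 0, 0], [-0.12, -0.32, 0], 0.5]
    - [[0, 0, 0], [-0.12, -0.32, 0], 0.6]
    - [[0, 0, 0], [-0.12, -0.32, 0], 0.7]
    - [[0, 0, 0], [-0.12, -0.32, 0], 0.7]

```text
t: 5.52
position: [0.4826, -0.1109, 0.2071]
ee_rot: [1.0, 0.001, 0.001, 0.0]
wrist_force: [1.1, 0.6, -0.1]
grip_width: 0.7
finger_force: 0.0
```

>>> jog_arm:
  rows:
    - [[0, 0, 0], [-0.12, -0.32, 0], 0.7]
    - [[0, 0, 0], [-0.12, -0.29, 0], 0.7]
    - [[0, 0, 0], [0, 0, 0], 0.7]

```text
t: 5.9
position: [0.4458, -0.2041, 0.2069]
ee_rot: [1.0, -0.002, 0.0, 0.001]
wrist_force: [0.4, 0.1, 0.3]
grip_width: 0.701
finger_force: 0.0
```

Run:
```python
from fit import *
s=observe();print(s["t"],s["position"],s["ee_rot"],s["wrist_force"],s["grip_width"])
im=grab_frame("wrist")[:,:,::-1].copy();k=get_calibration("wrist")
print([(d["uv"],d["score"]) for d in tip_of("wrist","pin_knob")])
for z in(.1296,.1496):
  q=proj("wrist",[(.447,-.201,z)],k)[0];print(z,q);cv2.circle(im,np.int32(q),3,(0,255,0) if z<.14 else (255,0,0),-1)
cv2.imwrite("pics/w2.png",im)
```

```text
5.9 [ 0.44580461 -0.20412458  0.20690402] [ 9.99998070e-01 -1.84658348e-03  3.24841458e-04  5.87078679e-04] [0.44044578 0.06389521 0.30219909] 0.7012742153016189
[([260.2, 196.0], 0.97)]
0.1296 [256.64591373 191.11320568]
0.1496 [256.44495715 198.24197018]
```

View pics/w2.png

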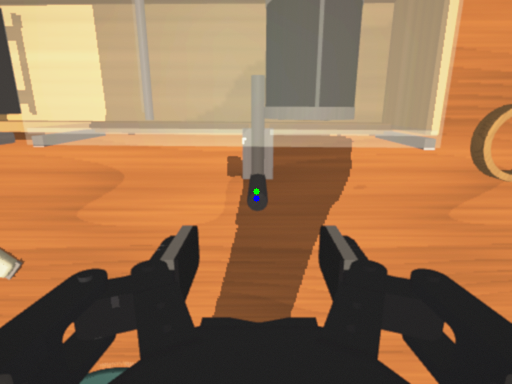

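>>> jog_arm:
  rows:
    - [[0, 0, 0], [0, 0.005, -0.26], 0.4]
    - [[0, 0, 0], [0, 0, -0.26], 0.35]
    - [[0, 0, 0], [0, 0, 0], 0]
    - [[0, 0, 0], [0, 0, 0], 0]
    - [[0, 0, 0], [0, 0, 0], 0]
    - [[0, 0, 0], [0, 0, 0], 0]

```text
t: 6.75
position: [0.4445, -0.2023, 0.1268]
ee_rot: [1.0, -0.0, -0.002, 0.001]
wrist_force: [1.6, -28.0, -48.8]
grip_width: 0.149
finger_force: 58.6
```

>>> jog_arm:
  rows:
    - [[0, 0, 0], [-0.07, 0, 0], 0]
    - [[0, 0, 0], [-0.08, 0, 0], 0]
    - [[0, 0, 0], [-0.08, 0, 0], 0]
    - [[0, 0, 0], [0, 0, 0], 0]

```text
t: 7.25
position: [0.4091, -0.202, 0.1268]
ee_rot: [1.0, -0.0, -0.003, 0.001]
wrist_force: [-1.6, -29.0, -51.0]
grip_width: 0.147
finger_force: 58.7
```

>>> jog_arm:
  rows:
    - [[0, 0, 0], [-0.187, 0, 0], 0]
    - [[0, 0, 0], [0, 0, 0], 0.5]
    - [[0, 0, 0], [0.1, 0, 0.39], 0.5]
    - [[0, 0, 0], [0.163, 0.373, 0], 0.5]
    - [[0, 0, 0], [0.163, 0.373, 0], 0.5]
    - [[0, 0, 0], [0.163, 0.373, 0], 0.5]
    - [[0, 0, 0], [0.163, 0.373, 0], 0.5]
    - [[0, 0, 0], [0.163, 0.373, 0], 0.5]

```text
t: 8.25
position: [0.5225, 0.0828, 0.1883]
ee_rot: [1.0, 0.001, 0.001, -0.0]
wrist_force: [2.0, -1.3, 0.0]
grip_width: 0.5
finger_force: 0.0
```

>>> jog_arm:
  rows:
    - [[0, 0, 0], [0.215, 0, -0.31], 0.4]
    - [[0, 0, 0], [0, 0, 0], 0]
    - [[0, 0, 0], [0, 0, 0], 0]
    - [[0, 0, 0], [0, 0, 0], 0]

```text
t: 8.75
position: [0.5531, 0.0794, 0.1394]
ee_rot: [1.0, 0.001, -0.0, -0.0]
wrist_force: [19.5, 1.5, -56.2]
grip_width: 0.135
finger_force: 58.0
```

```bash
cat > look.py <<'E'
from fit import *
import sys
s=observe();print(s["t"],s["position"],s["wrist_force"],s["grip_width"])
p[2]=-.009
im=grab_frame("scene");np.save("pics/f%05d.npy"%round(s["t"]*1000),im)
ref=np.load("pics/ref.npy") if len(sys.argv)>1 else None
ys,g=prof("scene",p,im,ys=np.arange(-.29,.1,.01));print(dict(zip((ys*1000).round().astype(int).tolist(),g.round().astype(int).tolist())))
print([(d["uv"],d["score"]) for d in tip_of("scene","roller")])
E
python3 look.py
```

```text
8.75 [0.55312596 0.07944648 0.13942544] [ 19.52474132   1.53651883 -56.20059524] 0.13520533723584083
{-290: 115, -280: 115, -270: 114, -260: 114, -250: 114, -240: 114, -230: 114, -220: 114, -210: 114, -200: 117, -190: 118, -180: 120, -170: 120, -160: 120, -150: 120, -140: 120, -130: 119, -120: 110, -110: 99, -100: 101, -90: 99, -80: 94, -70: 100, -60: 99, -50: 98, -40: 114, -30: 127, -20: 179, -10: 166, 0: 119, 10: 113, 20: 113, 30: 114, 40: 115, 50: 103, 60: 74, 70: 106, 80: 114, 90: 108}
[([325.5, 243.1], 0.35)]
```

```bash
sed -i '/tip_of/d' look.py; python3 look.py
python3 - <<'E'
from fit import *
import numpy as np
p[2]=-.009
im=np.load("pics/f08750.npy")
for h in(.04,.06,.075):
  ys,g=prof("scene",p,im,x=.05,h=h,ys=np.arange(-.16,0,.005));print(h,g.round().astype(int).tolist())
E
```

```text
8.85 [0.55310053 0.07927817 0.13940045] [ 20.23083304   1.93665055 -56.03393406] 0.13334903753892924
{-290: 115, -280: 115, -270: 114, -260: 115, -250: 114, -240: 114, -230: 114, -220: 114, -210: 114, -200: 118, -190: 118, -180: 120, -170: 120, -160: 120, -150: 120, -140: 120, -130: 120, -120: 120, -110: 112, -100: 101, -90: 100, -80: 99, -70: 95, -60: 99, -50: 99, -40: 100, -30: 117, -20: 179, -10: 166, 0: 119, 10: 114, 20: 113, 30: 114, 40: 114, 50: 103, 60: 73, 70: 106, 80: 114, 90: 108}
0.04 [120, 120, 120, 120, 120, 120, 119, 118, 110, 106, 99, 98, 101, 102, 99, 96, 94, 95, 100, 101, 99, 96, 98, 104, 114, 118, 127, 161, 179, 184, 166, 131]
0.06 [117, 119, 119, 119, 119, 119, 118, 99, 95, 99, 102, 104, 104, 104, 103, 98, 97, 99, 102, 103, 103, 103, 103, 109, 113, 133, 159, 189, 184, 149, 130, 115]
0.075 [113, 116, 118, 118, 118, 118, 106, 90, 68, 70, 91, 101, 104, 105, 105, 100, 98, 103, 103, 105, 104, 104, 113, 118, 125, 149, 180, 173, 148, 135, 120, 122]
```

```bash
cat > tr.py <<'E'
from fit import *
import glob,sys
p[2]=-.009
k=get_calibration("scene")
def sm(im,ys,h):
  g=im.astype(np.float32).mean(2);q=proj("scene",W(p,[(.05,y,fl(y)+h) for y in ys]),k).astype(np.float32)
  return cv2.remap(cv2.GaussianBlur(g,(3,3),0),q[:,:1],q[:,1:],1)[:,0]
ys=np.arange(-.29,.06,.001)
bgA=cv2.imread("pics/a.png");bgB=np.load("pics/f08750.npy")
def center(im,hs=(.03,.04,.05)):
  r=[]
  for h in hs:
    d=sm(bgA,ys,h)*(ys>-.15)+sm(bgB,ys,h)*(ys<=-.15)-sm(im,ys,h)
    on=np.where((d>9)&(ys<-.03))[0]; i=on[0]; r.append(ys[i]+np.sqrt(.04**2-(h-.04)**2))
  return np.array(r).round(4)
if __name__=="__main__":
  if len(sys.argv)>1:
    s=observe();print(s["t"],s["position"],s["wrist_force"]);np.save("pics/f%05d.npy"%round(s["t"]*1000),grab_frame("scene"))
  print("start",center(bgA*1)) 
  for f in sorted(glob.glob("pics/f*.npy")):print(f,center(np.load(f)))
E
python3 tr.py 1
```

```text
8.9 [0.55310725 0.0792864  0.13941811] [ 20.08487154   0.45897693 -56.18863088]
start [-0.2173 -0.218  -0.2193]
pics/f08750.npy [-0.0763 -0.078  -0.0823]
pics/f08850.npy [-0.0643 -0.068  -0.0723]
pics/f08900.npy [-0.0603 -0.062  -0.0663]
```

>>> jog_arm:
  rows:
    - [[0, 0, 0], [0.01, 0, -0.01], 0]

```text
t: 9.07
position: [0.5535, 0.0794, 0.1389]
ee_rot: [1.0, 0.001, -0.001, 0.0]
wrist_force: [-9.2, -1.4, -9.9]
grip_width: 0.14
finger_force: 63.5
```

```bash
python3 tr.py 1; python3 tr.py 1 | tail -1
```

```text
9.075 [0.5535428 0.0793646 0.1388612] [-9.22213505 -1.40115035 -9.90671268]
start [-0.2173 -0.218  -0.2193]
pics/f08750.npy [-0.0763 -0.078  -0.0823]
pics/f08850.npy [-0.0643 -0.068  -0.0723]
pics/f08900.npy [-0.0603 -0.062  -0.0663]
pics/f09075.npy [-0.0413 -0.044  -0.0493]
pics/f09125.npy [-0.0373 -0.04   -0.0443]
```

>>> jog_arm:
  rows:
    - [[0, 0, 0], [0, 0, 0], 0]

```text
t: 9.3
position: [0.5536, 0.0793, 0.1389]
ee_rot: [1.0, 0.001, -0.001, 0.0]
wrist_force: [-6.2, -3.0, -21.2]
grip_width: 0.138
finger_force: 62.4
```

```bash
python3 tr.py 1|tail -4
python3 - <<'E'
from tr import *
im=np.load(sorted(glob.glob("pics/f*.npy"))[-1])
for h in(.03,.04,.05):
  y2=np.arange(-.04,.09,.004);print((sm(bgB,y2,h)).round().astype(int).tolist());print((sm(im,y2,h)).round().astype(int).tolist())
E
```

```text
pics/f08900.npy [-0.0603 -0.062  -0.0663]
pics/f09075.npy [-0.0413 -0.044  -0.0493]
pics/f09125.npy [-0.0373 -0.04   -0.0443]
pics/f09300.npy [-0.0193 -0.021  -0.0263]
[113, 116, 117, 119, 138, 171, 187, 176, 148, 130, 137, 142, 126, 113, 113, 114, 113, 113, 113, 112, 110, 109, 110, 106, 92, 77, 81, 97, 110, 114, 113, 114, 114]
[101, 103, 101, 99, 98, 98, 99, 101, 107, 113, 111, 103, 97, 98, 106, 111, 112, 113, 113, 112, 110, 110, 110, 107, 91, 76, 80, 97, 110, 114, 113, 113, 114]
[113, 118, 120, 133, 166, 189, 193, 183, 150, 125, 119, 116, 114, 114, 114, 114, 114, 114, 114, 114, 115, 115, 112, 96, 75, 69, 80, 98, 111, 115, 115, 113, 108]
[101, 101, 97, 94, 94, 94, 95, 98, 106, 113, 108, 96, 89, 93, 100, 110, 114, 115, 114, 114, 114, 115, 112, 96, 74, 68, 80, 98, 110, 115, 115, 113, 109]
[114, 119, 127, 157, 186, 195, 192, 170, 134, 118, 117, 116, 115, 115, 115, 115, 116, 115, 115, 115, 115, 113, 99, 77, 66, 68, 79, 95, 106, 108, 108, 105, 101]
[104, 103, 101, 99, 98, 98, 98, 101, 108, 113, 108, 94, 90, 95, 103, 112, 115, 115, 115, 115, 116, 113, 100, 77, 66, 68, 79, 94, 106, 108, 108, 105, 102]
```

Run:
```python
from tr import *
k=get_calibration("wrist");im=grab_frame("wrist");np.save("pics/wr.npy",im)
print(observe()["t"],observe()["position"])
o=im[:,:,::-1].copy()
hy=observe()["position"][1]
# overlay: face line top (h .065) at handle-45mm, and 10mm ticks at roller-axis height
for x in(-.048,.048):
  pass
f0=np.array([.553,hy])
for d,col in((.045,(0,255,0)),(.055,(255,0,0)),(.065,(255,0,0)),(.075,(255,0,0)),(.085,(0,0,255)),(.095,(255,0,0)),(.105,(255,0,0))):
  y=hy-d; z=.03+.029*(.35-.066+d-.045)+(.065 if d==.045 else .04)
  q=proj("wrist",[(.553-.048,y,z),(.553+.048,y,z)],k);cv2.line(o,*[tuple(int(v) for v in a) for a in q],col,1);print(d,q.round().tolist())
cv2.imwrite("pics/w3.png",o)
```

```text
9.4 [0.55353241 0.07936001 0.13889536]
0.045 [[320.0, 271.0], [328.0, 138.0]]
0.055 [[326.0, 255.0], [334.0, 134.0]]
0.065 [[339.0, 255.0], [348.0, 135.0]]
0.075 [[351.0, 255.0], [362.0, 135.0]]
0.085 [[364.0, 256.0], [376.0, 135.0]]
0.095 [[376.0, 256.0], [390.0, 135.0]]
0.105 [[389.0, 256.0], [404.0, 135.0]]
```

View pics/w3.png

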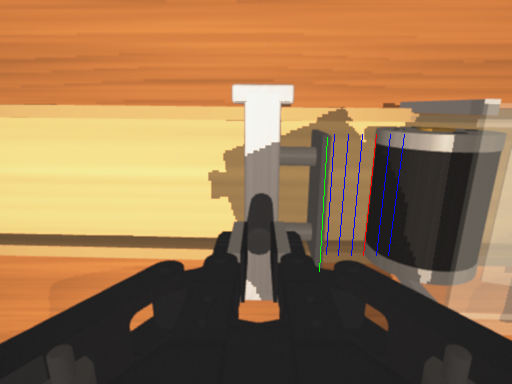

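```bash
cat > sim.py <<'E'
import numpy as np,itertools
from scipy.optimize import differential_evolution
S=np.array(list(itertools.product((.0305,.0355,.0405),(.06,.11,.13),(.105,.118),(1.0,1.45),(.0,.04))))
def run(d,S=S,dt=.0025):
  g,a,v,m,lag=S.T.copy();n=50
  vs=np.repeat(np.array(d)/.125,n)
  x=-g.copy();v=v.copy();xs=0*g;u=0*g;mx=0*g;tc=np.full(len(g),np.nan);k=np.maximum(lag,dt)
  for i,c in enumerate(vs):
    u+=dt/k*(c-u)*np.where(lag>0,1,1);xs+=u*dt
    p=np.maximum(x-xs,0);tc=np.where(np.isnan(tc)&(p>0),i*dt,tc);mx=np.maximum(mx,p)
    v+=(a-80*p/m-.3*p*0)*dt;x+=v*dt
  return mx,tc,x-xs,v
def rows(q):  # q: 7 knot velocities over 18 rows, ends at 0.008 m/s
  return np.interp(np.arange(18)+.5,[0,1.5,3.5,5.5,8,10.5,13,16,18],[0,q[0],q[1],q[2],q[3],q[4],q[5],q[6],.01])*.125
def cost(q):
  d=rows(q);mx,_,_,_=run(d,dt=.0025);return mx.max()*1e3+.3*mx.mean()*1e3+2000*max(0,d.sum()-.172)
if __name__=="__main__":
  r=differential_evolution(cost,[(.01,.2)]*7,maxiter=25,popsize=5,seed=1,workers=1)
  d=rows(r.x).round(4);mx,tc,_,_=run(d);print(r.fun,(d/.15).round(3).tolist(),d.sum(),mx.max(),mx.mean(),np.nanmin(tc),np.nanmax(tc))
  w=np.argsort(-mx)[:3];print(S[w],mx[w],tc[w])
E
time python3 sim.py
```

```text
13.290264163987622 [0.013, 0.039, 0.063, 0.087, 0.093, 0.1, 0.091, 0.081, 0.073, 0.066, 0.059, 0.062, 0.065, 0.064, 0.059, 0.053, 0.04, 0.019] 0.1692 0.010893154365689772 0.008083302159992272 0.28500000000000003 0.855
[[0.0405 0.11   0.105  1.45   0.    ]
 [0.0305 0.13   0.118  1.45   0.04  ]
 [0.0405 0.13   0.118  1.45   0.    ]] [0.01089315 0.01088987 0.01083585] [0.595  0.285  0.4475]
real	1m48.982s
user	1m56.243s
sys	0m0.076s
```

Run:
```python
from station import *
import numpy as np
im=grab_frame("wrist");np.save("pics/wr2.npy",im);print(observe()["t"])
A=np.load("pics/wr.npy").astype(float).mean(2);B=im.astype(float).mean(2)
for r in(160,180,200,215):
  a=A[r-2:r+3].mean(0);b=B[r-2:r+3].mean(0);out=[]
  for g in(a,b):
    i=next(i for i in range(410,335,-1) if g[i]>60 and g[i+1]<=60) if True else 0
    out.append(i+(g[i]-60)/(g[i]-g[i+1]))
  print(r,np.round(out,2),round(out[0]-out[1],2))
```

```text
9.45
160 [373.64 365.7 ] 7.95
180 [371.45 363.69] 7.76
200 [369.22 361.59] 7.64
215 [367.59 360.12] 7.46
```

```bash
cat > sim2.py <<'E'
import sim,numpy as np,itertools
from scipy.optimize import differential_evolution
S=np.array(list(itertools.product((.028,.0325),(.08,.11,.13),(.119,.128),(1.1,1.45),(0.0,.04))))
def run(d,dt=.005,S=S):
  g,a,v,m,lag=S.T.copy();x=-g;xs=0*g;u=0*g;mx=0*g;tc=np.full(len(g),np.nan);al=np.minimum(1,dt/np.maximum(lag,dt))
  for i,c in enumerate(np.repeat(np.array(d)/.125,25)):
    u=u+al*(c-u);xs=xs+u*dt;p=np.maximum(x-xs,0);tc=np.where(np.isnan(tc)&(p>0),i*dt,tc);mx=np.maximum(mx,p)
    v=v+(a-80*p/m)*dt;x=x+v*dt
  return mx,tc,v
K=[0,1,2,3,4,6,8,11,14,18,20]
rows=lambda q:np.interp(np.arange(20)+.5,K,[0,*q,.012])*.125
def cost(q):
  d=rows(q);mx,_,v=run(d);return mx.max()*1e3+.3*mx.mean()*1e3+2000*max(0,d.sum()-.185)+50*np.abs(np.diff(d,2)).sum()
r=differential_evolution(cost,[(.01,.2)]*9,maxiter=60,popsize=5,seed=1)
d=(rows(r.x)/.15).round(3)*.15;mx,tc,v=run(d);print(r.fun,(d/.15).round(3).tolist(),d.sum(),d.cumsum().round(3).tolist(),mx.max(),mx.mean(),np.nanmin(tc),np.nanmax(tc),v.max())
mx,_,_=run(d,.001*5);print(np.c_[S,mx][np.argsort(-mx)[:4]])
E
timeout 200 python3 sim2.py
```

```text
11.893935224962624 [0.015, 0.052, 0.09, 0.112, 0.113, 0.104, 0.095, 0.085, 0.077, 0.071, 0.065, 0.059, 0.054, 0.048, 0.042, 0.037, 0.032, 0.026, 0.02, 0.013] 0.1815 [0.002, 0.01, 0.024, 0.04, 0.057, 0.073, 0.087, 0.1, 0.111, 0.122, 0.132, 0.141, 0.149, 0.156, 0.162, 0.168, 0.173, 0.177, 0.18, 0.182] 0.009537804990884885 0.006590330277626154 0.255 0.635 0.04804896622926344
[[0.028      0.13       0.128      1.45       0.04       0.0095378 ]
 [0.0325     0.13       0.119      1.45       0.         0.00950873]
 [0.0325     0.11       0.119      1.45       0.         0.00941172]
 [0.0325     0.08       0.119      1.45       0.         0.00931204]]
```

>>> jog_arm:
  rows:
    - [[0, 0, 0], [0, 0.015, 0], 0]
    - [[0, 0, 0], [0.001, 0.052, -0.002], 0]
    - [[0, 0, 0], [0.001, 0.09, -0.003], 0]
    - [[0, 0, 0], [0.002, 0.112, -0.003], 0]
    - [[0, 0, 0], [0.001, 0.113, -0.003], 0]
    - [[0, 0, 0], [0.002, 0.104, -0.003], 0]
    - [[0, 0, 0], [0.001, 0.095, -0.003], 0]
    - [[0, 0, 0], [0.001, 0.085, -0.002], 0]

```text
t: 10.45
position: [0.5544, 0.1797, 0.136]
ee_rot: [1.0, 0.001, -0.002, 0.001]
wrist_force: [-10.5, -3.1, -19.2]
grip_width: 0.133
finger_force: 62.8
```

>>> jog_arm:
  rows:
    - [[0, 0, 0], [0.001, 0.077, -0.002], 0]
    - [[0, 0, 0], [0.001, 0.071, -0.002], 0]
    - [[0, 0, 0], [0.001, 0.065, -0.002], 0]
    - [[0, 0, 0], [0.001, 0.059, -0.002], 0]
    - [[0, 0, 0], [0.001, 0.054, -0.002], 0]
    - [[0, 0, 0], [0.001, 0.048, -0.001], 0]
    - [[0, 0, 0], [0.001, 0.042, -0.001], 0]
    - [[0, 0, 0], [0, 0.037, -0.001], 0]

```text
t: 11.45
position: [0.555, 0.2475, 0.134]
ee_rot: [1.0, 0.001, -0.002, 0.001]
wrist_force: [-13.3, -2.4, -17.2]
grip_width: 0.136
finger_force: 63.1
```

>>> jog_arm:
  rows:
    - [[0, 0, 0], [0.001, 0.032, -0.001], 0]
    - [[0, 0, 0], [0, 0.026, -0.001], 0]
    - [[0, 0, 0], [0, 0.02, 0], 0]
    - [[0, 0, 0], [0, 0.013, -0.001], 0]
    - [[0, 0, 0], [0, 0.012, 0], 0]
    - [[0, 0, 0], [0, 0.011, 0], 0]
    - [[0, 0, 0], [0, 0.01, -0.001], 0]
    - [[0, 0, 0], [0, 0.01, 0], 0]

```text
t: 12.45
position: [0.5552, 0.2674, 0.1334]
ee_rot: [1.0, 0.001, -0.002, 0.001]
wrist_force: [-13.9, -2.2, -16.4]
grip_width: 0.131
finger_force: 63.1
```

Run:
```python
from station import *
import numpy as np,cv2
im=grab_frame("wrist");s=grab_frame("scene")
cv2.imwrite("pics/w4.png",np.hstack([im[100:300,100:],cv2.resize(s[130:230,150:370],(440,200))])[:,:,::-1]);print(observe()["t"])
```

```text
12.55
```

View pics/w4.png

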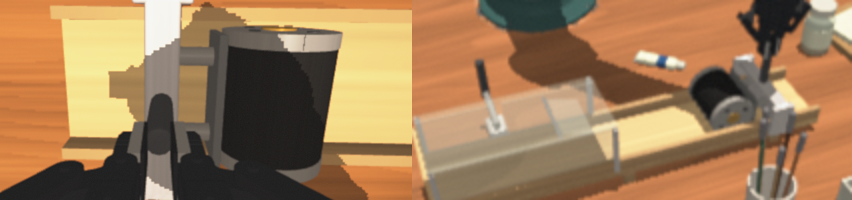

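>>> jog_arm:
  rows:
    - [[0, 0, 0], [0, 0.01, 0], 0]
    - [[0, 0, 0], [0, 0.015, -0.001], 0]
    - [[0, 0, 0], [0, 0.02, 0], 0]
    - [[0, 0, 0], [0, 0.025, -0.001], 0]
    - [[0, 0, 0], [0, 0.025, -0.001], 0]
    - [[0, 0, 0], [0, 0.025, -0.001], 0]
    - [[0, 0, 0], [0, 0.025, 0], 0]
    - [[0, 0, 0], [0, 0.025, -0.001], 0]

```text
t: 13.55
position: [0.5554, 0.2929, 0.1327]
ee_rot: [1.0, 0.001, -0.002, 0.001]
wrist_force: [-12.5, -3.5, -15.9]
grip_width: 0.132
finger_force: 63.1
```

>>> jog_arm:
  rows:
    - [[0, 0, 0], [0, 0.022, 0], 0]
    - [[0, 0, 0], [0, 0.019, -0.001], 0]
    - [[0, 0, 0], [0, 0.016, 0], 0]
    - [[0, 0, 0], [0, 0.013, 0], 0]
    - [[0, 0, 0], [0, 0.011, -0.001], 0]
    - [[0, 0, 0], [0, 0.01, 0], 0]
    - [[0, 0, 0], [0, 0.01, 0], 0]
    - [[0, 0, 0], [0, 0.01, 0], 0]

```text
t: 14.55
position: [0.5555, 0.3094, 0.1323]
ee_rot: [1.0, 0.001, -0.002, 0.001]
wrist_force: [-11.1, -2.4, -19.3]
grip_width: 0.136
finger_force: 62.8
```

Continue slowly until the end stop is felt.

>>> jog_arm:
  rows:
    - [[0, 0, 0], [0, 0.01, 0], 0]
    - [[0, 0, 0], [0, 0.01, 0], 0]
    - [[0, 0, 0], [0, 0.01, 0], 0]

```text
t: 14.92
position: [0.5555, 0.3138, 0.1321]
ee_rot: [1.0, 0.001, -0.002, 0.001]
wrist_force: [-11.1, -4.1, -21.0]
grip_width: 0.134
finger_force: 62.6
```

>>> jog_arm:
  rows:
    - [[0, 0, 0], [0, 0.008, 0], 0]
    - [[0, 0, 0], [0, 0.008, 0], 0]
    - [[0, 0, 0], [0, 0.008, 0], 0]

```text
t: 15.3
position: [0.5555, 0.3148, 0.132]
ee_rot: [1.0, 0.0, -0.003, 0.003]
wrist_force: [-16.1, -21.2, -9.3]
grip_width: 0.135
finger_force: 64.2
```

>>> jog_arm:
  rows:
    - [[0, 0, 0], [0, -0.006, 0], 0]
    - [[0, 0, 0], [0, 0, 0], 0.4]
    - [[0, 0, 0], [0, 0, 0], 0.4]
    - [[0, 0, 0], [0, 0, 0], 0.4]
    - [[0, 0, 0], [0, 0, 0.15], 0.4]
    - [[0, 0, 0], [0, 0, 0.3], 0.4]
    - [[0, 0, 0], [0, 0, 0.4], 0.4]
    - [[0, 0, 0], [-0.2, 0, 0], 0.4]

```text
t: 16.3
position: [0.5302, 0.3182, 0.2649]
ee_rot: [1.0, -0.0, 0.003, -0.002]
wrist_force: [0.1, 1.6, -1.1]
grip_width: 0.4
finger_force: 0.0
```

Run:
```python
from station import *
import numpy as np,cv2
im=grab_frame("wrist");s=grab_frame("scene")
cv2.imwrite("pics/w5.png",np.hstack([cv2.resize(im,(400,300)),cv2.resize(s[110:260,150:350],(400,300))])[:,:,::-1]);o=observe();print(o["t"],o["position"],o["wrist_force"])
```

```text
16.4 [0.52604862 0.31833986 0.26200219] [-0.12217443  0.44257744 -0.52030102]
```

View pics/w5.png

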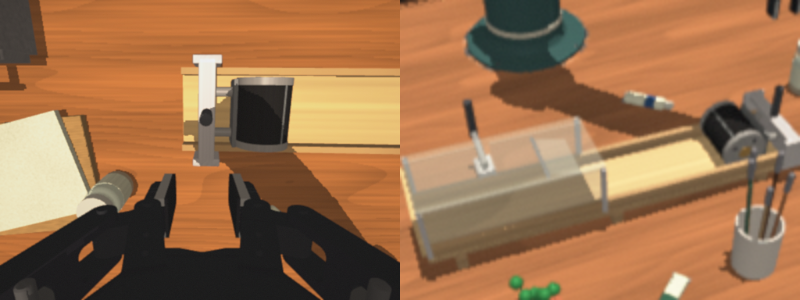

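The picture shows the slide at the lower end with the roller resting on its buffer. The pin is still drawn and the gripper is clear of everything.

```bash
python3 -c "
from station import *
print(finish_job())"
```

```text
the job is handed in; nothing more can be done
None
```

I drew the pin, caught the roller on the buffer, eased the slide to its lower stop and let go; I handed it in at 16.4 s with no verdict returned. I first moved the slide about 65 mm up its travel, before drawing the pin, to get more braking room. Buffer compression was not measured during the catch: my simulated worst case was 9.5 mm.

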